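Load a specimen holder under the stage clip

ROBOT

A 6-joint arm with a two-finger parallel gripper is mounted at the origin on the work surface. World frame = base frame: x ahead of the robot, y to its left, z up, the work surface at z = 0. Lengths are in m, angles in rad, forces in N, time in s.
With the tool pointing down it reaches from about 0.35 to 0.775 m from the base axis. Payload 7.3 kg.
Tool frame: the origin (TCP) lies on the mounting face of the last link; the fingertips stand 178 mm ahead of it and the grasp point (between the pads) lies 159 mm ahead of it (robot.tcp_to_tips is the distance from the TCP to the fingertips, in m); z points along the fingers, y is the direction in which the jaws open and shut (so a half turn about z gives the same grasp; the last joint's range is limited). The gripper opens to 92 mm and grips with 3 to 60 N. Pads are 19 mm wide; open, the fingers measure 130 mm over their backs; the gripper's body (75 mm by 190 mm) begins 47 mm behind the grasp point.
Start: joints at [-1.277, 0.342, 1.524, -0, 1.275, -0.146], TCP at [0.224, -0.475, 0.405] pointing down, gripper open.
Joint ranges: [-2.53, 2.53], [-0.77, 2.02], [0.04, 2.7], [-1, 4.14], [0.28, 2.66], [-3.11, 3.11]. Speed limits (rad/s): [2.57, 2.57, 3.14, 3.14, 3.14, 3.14].

INTERFACE

Orientations are given as [roll, pitch, yaw] about the fixed x, y, z axes, in that order (R = Rz(yaw) Ry(pitch) Rx(roll)).
In Python, from cell import robot, viewer gives the robot as it stands.
- The arm moves only by the shell command python3 -m creep 'ROWS' [OPENING] [FORCE]. ROWS is JSON, a list that holds one entry, the list of rows, each a list of 6 numbers: the shift along the world's x, y, z in mm, then the turn, a rotation vector about the world's x, y, z in degrees. A call has 1 to 5 rows; each row shifts and turns the pose as measured when the row begins; what a row does not reach is not made up. A row lasts 1/12 s, in which the tool goes at most 41.7 mm and 7.16 degrees, less where a joint would pass 70% of its speed; a pose out of reach is approached as far as the arm can. A call with a gripper value outside its range is refused whole. OPENING is the closure, from -1 (fully open) to 1 (shut), set as the call begins (- or left out, the last holds). The fingers move at their own pace and stop on an object; FORCE is the grip in N (left out, the last holds). Time passes only in rows, so rows that do not move let the fingers close. It gives the time, the measured TCP pose, the force and the opening at its end, in the units of the state.
- robot.observe(): the state, without advancing time (a new reading comes with each control period).
- viewer.read_camera(name): name is "side" or "top"; returns the picture (420x560x3 uint8, blue, green, red); there is no depth.
- viewer.camera_model(name): a dict with "fx", "fy", "cx", "cy" (pixels), "pose" (4x4, takes a point from camera to world coordinates). Camera axes: x right, y up, looking along -z (the intrinsics and any distortion apply to the point x, -y, -z); pixel columns grow to the right and rows downward; lengths in m; the calibration is good to about 2 mm. A picture is of the moment at which its call begins. camera_model takes no time and is no camera call.
- robot.hand_in(): hands the job in, once; it reports no verdict.
The state is a dict: "time": time; "qpos": joint angles; "qvel": joint speeds; "joint_efforts": joint torques, N m; "tool_pos": TCP position; "tool_rot": TCP orientation; "contact_force": force on the tool from outside, world axes, zero at the start; "torque": the same for the moment, N m; "opening": finger opening in m.
Only numpy, scipy, OpenCV 4.12 (cv2) and the standard library are available. Lean on these libraries where they do the work, as an engineer would, in place of code of your own. Each camera call takes 0.05 s, during which the arm holds its last target. There are 200 camera calls.

TASK

On the specimen stage, press the long thumb plate of the spring clip down with one fingertip so that its foot lifts, and keep it down while the other fingertip pushes the specimen holder lying in the channel under the foot, right up to the end stop. Then let the clip spring down onto the holder and leave it clamped there. Only press and push: do not lift the holder, and leave the spare holder and everything else on the table where they are.

Things in the scene. Friction and masses are not known exactly. Their poses are not given: they have to be found in the camera images.
- stage: Fixed dark metal plate 165 x 140 mm, top 12 mm above the table, spanning x -92.5 to +72.5, y -50 to +90 mm. Origin on the table under the channel's centre line; x runs along the channel in the pushing direction, y towards the clip's thumb plate, z up. The channel, 42 mm wide, lies between two guides 5 mm tall and 4 mm thick, x -60 to +64 mm; the plate behind them is open.
- end_stop (a point): Middle of the end stop's face (stage x +60, y 0, 16 mm above the table): a bar across the far end of the channel, 8 mm tall, where the holder's front edge must arrive.
- foot (a point): Middle of the clip foot's underside: a steel block 12 mm along the channel, 8 mm across (stage x 35 to 47, y -8 to 0 mm), carried on an arm over the channel. At rest it hangs 3 mm below the holder's top and blocks it.
- home (a point): Point of the stage at x 0, y 0, 22 mm above the table, with the stage's axes: where push_face is when the holder is against the end stop.
- holder: Loose white plastic specimen holder, 35 to 70 g, in the channel, between the open end and the clip's foot: flat body 60 mm (x, along the channel) x 40 mm x 6 mm thick, with an upright tab along its rear (-x) edge, 36 mm wide, 5 mm thick, rising to 22 mm above its underside. Origin: centre of its underside, which lies on the plate (12 mm above the table).
- push_face (a point): Centre of the holder's rear upright face (30 mm behind its centre, 10 mm above its underside, so 22 mm above the table); this is the face to push, in +x of the stage.
- clip (a joint): Angle (rad) of the steel spring clip, a see-saw on an 8 mm pivot rod along the stage's x at y = 34 mm, 20 mm above the table. 0: at rest, foot down; grows as the thumb plate is pressed, to 0.45 at its stop, and springs back when let go. From about 0.13 on the holder passes under the foot; clamped on the holder it reads about 0.09.
- thumb_plate (a point): On the thumb plate's top, 24 mm from the pivot, mid-length. Plate: stage x -82 to +2, y 38 to 74 mm; at rest it slopes up outwards (outer edge 33 mm above the table); at 0.28 rad it is level, top 22 mm above the table, taking about 6 N here (8 N at the stop). A tip at that height can slide along it while the other, level with it, pushes the tab.
- spare_holder: a second, identical specimen holder (60 x 40 mm, 22 mm tall), lying on the table to the -y side of the stage; not part of the job. Origin: centre of its underside
- petri_dish: open glass dish, 60 mm across, 14 mm tall, on the table on the +y side of the stage. Origin: centre of its underside
- sample_jar: small jar, 38 mm across, 55 mm tall, on the table just beyond the stage's end stop. Origin: centre of its underside
- beaker: glass beaker, 84 mm across, 110 mm tall, standing well to one side of the stage. Origin: centre of its underside
- pear: pear, 68 mm across, 82 mm tall, standing well to one side of the stage. Origin: centre of its underside
- pencil_case: soft-edged black pencil case, 70 x 200 x 50 mm, to one side. Origin: centre of its underside
- mouse: black computer mouse, 105 x 60 x 32 mm, to one side. Origin: centre of its underside
Mind the look-alikes: they are no part of the job. What is shaped like the holder but blue or brown is not meant.

How it is judged:
On the way, in this order (a step that is already met when the one before it is completed fails the run):
1. a fingertip holds the clip down (0.13 rad or more) while the holder is still short of the foot (value of joint clip above 0.13 rad and contact force between the fingers and clip above 0.3 N and x of push_face in the frame of home below -0.022 m), for 0.05 s.
2. the holder reaches the end stop (within 3 mm) with a fingertip still holding the clip down (x of push_face in the frame of home above -0.003 m and value of joint clip above 0.12 rad and contact force between the fingers and clip above 0.3 N), for 0.05 s.
At the end, for the whole second after the job is handed in: The holder lies flat in the channel with its push face within 3 mm of home, at rest, and the released clip presses on it (joint 0.05 to 0.13 rad, over 0.5 N) (x of push_face in the frame of home between -0.003 and 0.003 m and y of push_face in the frame of home between -0.003 and 0.003 m and z of push_face in the frame of home between -0.003 and 0.003 m and value of joint clip between 0.05 and 0.13 rad and contact force between clip and holder above 0.5 N and linear speed of holder below 0.01 m/s); the robot touches nothing.
It fails at once if the holder is lifted off the plate (more than 8 mm) or tipped (z of push_face in the frame of home above 0.008 m or angle between holder's own z axis and vertical above 0.3 rad).
It fails at once if a bystander is moved more than 15 mm or tipped (distance of any of spare_holder, petri_dish, sample_jar, beaker, pear, pencil_case, mouse from where it was at the start of the episode above 0.015 m or angle between any of spare_holder, petri_dish, sample_jar, beaker, pear, pencil_case, mouse's own z axis and vertical above 0.4 rad).
It also fails if it takes over 32 s, if anything falls off the work surface, if the arm or the gripper's body presses on something with over 40 N, if the wrist force passes 120 N, or if a joint passes its speed limit or range.

## Working session

There is one attempt and no reset: what is moved stays moved. The work goes in short steps, Python scripts to look and compute and a shell command to move; the robot and the scene stay as the last step left them, time stands still between calls to the robot, and variables do not carry over. Pictures are saved under pics/ and viewed, about 8 in all and at most 12, crops included, and the job is handed in when it is done.

```bash
mkdir -p pics; ls
python3 - <<'E'
from cell import robot, viewer
import cv2
print(robot.observe())
for n in("top","side"):
    m=viewer.camera_model(n); print(n,m)
    cv2.imwrite(f"pics/{n}0.png",cv2.resize(viewer.read_camera(n),(800,600),interpolation=cv2.INTER_CUBIC))
E
```

```text
pics
{'time': 0.0, 'qpos': array([-1.27702589e+00,  3.42704438e-01,  1.52502752e+00, -9.28248806e-06,
        1.27543654e+00, -1.46000028e-01]), 'qvel': array([-1.01067241e-03,  5.43857074e-04, -4.01603320e-04,  4.97444889e-05,
       -1.22741879e-03,  7.02020803e-04]), 'joint_efforts': array([-5.21773145e-04, -4.31248462e+01, -2.44215560e+01,  7.16139749e-02,
        5.58968622e-02, -1.13845317e-04]), 'tool_pos': array([ 0.22348511, -0.47489466,  0.40405059]), 'tool_rot': array([-3.14003229e+00, -2.20473868e-04,  4.39773000e-01]), 'contact_force': array([ 0.09787134, -0.48750181, -0.03099905]), 'torque': array([-0.04158757, -0.00691423,  0.01975579]), 'opening': 0.09143253191099839}
top {'fx': 526.8840798816609, 'fy': 526.8840798816609, 'cx': 293.2663143082284, 'cy': 209.73317365523326, 'pose': array([[ 1.04419493e-01,  9.73312884e-01, -2.04349211e-01,
         2.79276055e-01],
       [-9.94533318e-01,  1.02237185e-01, -2.12376439e-02,
        -1.28292251e-02],
       [ 2.21215569e-04,  2.05449723e-01,  9.78667647e-01,
         1.36627410e+00],
       [ 0.00000000e+00,  0.00000000e+00,  0.00000000e+00,
         1.00000000e+00]])}
side {'fx': 417.35538074875234, 'fy': 417.35538074875234, 'cx': 276.4720205954609, 'cy': 210.9877656325886, 'pose': array([[-0.82114522,  0.31580089, -0.4753844 , -0.05842652],
       [-0.57066994, -0.44337551,  0.6911975 ,  0.9012349 ],
       [ 0.00750698,  0.83886111,  0.54429375,  0.76226324],
       [ 0.        ,  0.        ,  0.        ,  1.        ]])}
```

View pics/top0.png

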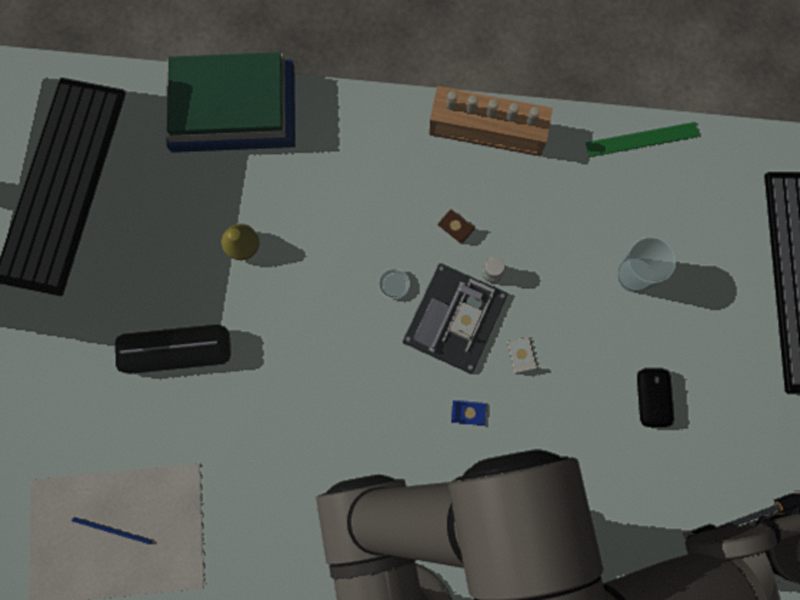

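View pics/side0.png

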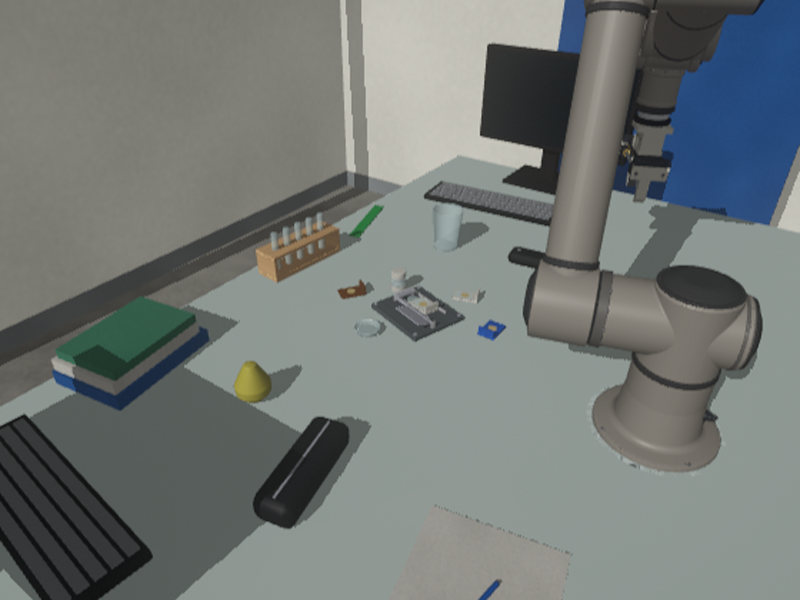

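Run:
```python
from cell import robot, viewer
import cv2,numpy as np
t=np.mean([viewer.read_camera("top").astype(float) for _ in range(4)],0).astype('uint8')
s=np.mean([viewer.read_camera("side").astype(float) for _ in range(4)],0).astype('uint8')
cv2.imwrite("pics/t_raw.png",t);cv2.imwrite("pics/s_raw.png",s)
# top crop cols 270-370 rows 175-267 ; side crop cols 240-345 rows 180-245
a=cv2.resize(np.clip(t[175:275,270:370].astype(float)*1.5,0,255).astype('uint8'),(600,600),interpolation=cv2.INTER_CUBIC)
b=cv2.resize(np.clip(s[185:245,245:345].astype(float)*1.3,0,255).astype('uint8'),(800,480),interpolation=cv2.INTER_CUBIC)
cv2.imwrite("pics/a.png",a);cv2.imwrite("pics/b.png",b)
```

```text
(no output)
```

View pics/a.png

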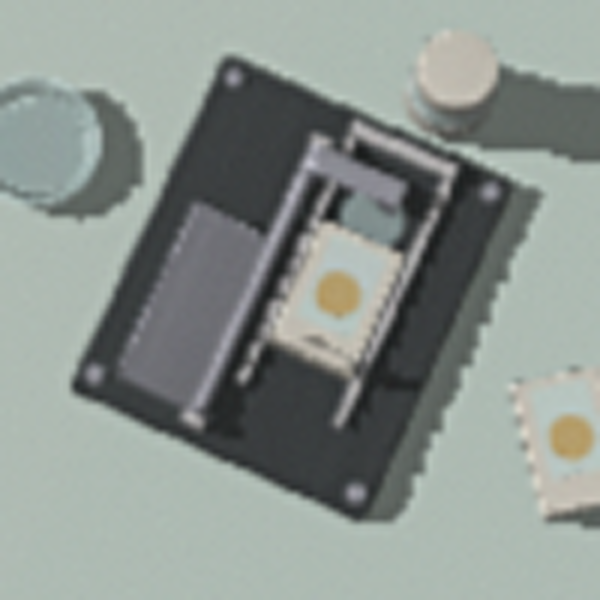

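View pics/b.png

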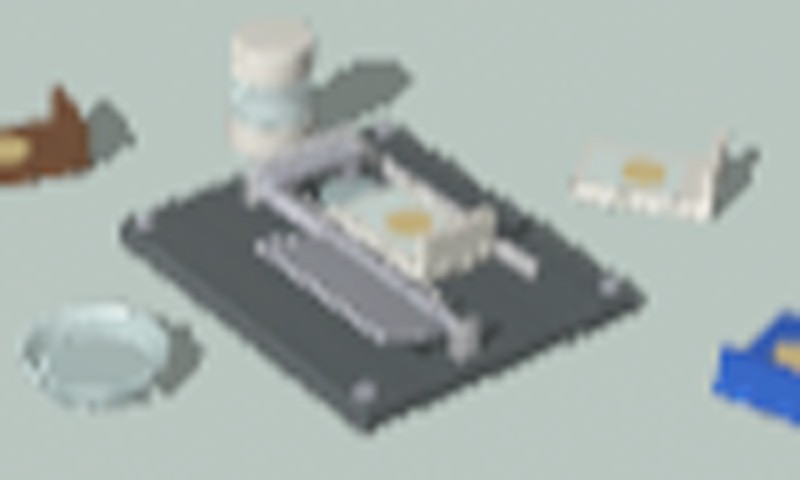

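```bash
cat > h.py <<'E'
import numpy as np
from cell import viewer
M={n:viewer.camera_model(n) for n in("top","side")}
def ray(n,u,v):
    m=M[n];P=m["pose"];d=P[:3,:3]@np.array([(u-m["cx"])/m["fx"],-(v-m["cy"])/m["fy"],-1.])
    return P[:3,3],d/np.linalg.norm(d)
def onz(n,u,v,z):
    o,d=ray(n,u,v);return o+d*(z-o[2])/d[2]
def tri(a,b):
    A=np.zeros((3,3));B=np.zeros(3)
    for n,p in(("top",a),("side",b)):
        o,d=ray(n,*p);Q=np.eye(3)-np.outer(d,d);A+=Q;B+=Q@o
    return np.linalg.solve(A,B)
T=lambda x,y:((x+.5)/6-.5+270,(y+.5)/6-.5+175)
S=lambda x,y:((x+.5)/8-.5+245,(y+.5)/8-.5+185)
E
python3 - <<'E'
from h import *
np.set_printoptions(precision=4,suppress=True)
tp=[(233,77),(490,190),(94,374),(355,491)];sp=[(145,218),(385,125),(365,390),(613,285)]
W=np.array([tri(T(*a),S(*b)) for a,b in zip(tp,sp)]);print("screws",W)
for n,f,pp in(("top",T,tp),("side",S,sp)):
    Z=np.array([onz(n,*f(*p),.0135) for p in pp]);print(n,Z,'centre',Z.mean(0))
    dx=(Z[0]+Z[1]-Z[2]-Z[3])/2;dy=(Z[0]+Z[2]-Z[1]-Z[3])/2
    print(np.linalg.norm(dx),np.linalg.norm(dy),np.degrees(np.arctan2(dx[1],dx[0])),np.degrees(np.arctan2(-dy[0],dy[1])))
    yaw=np.arctan2(dx[1]-dy[0],dx[0]+dy[1]);R=np.array([[np.cos(yaw),-np.sin(yaw)],[np.sin(yaw),np.cos(yaw)]])
    o=Z.mean(0)[:2]-R@[-.010,.020];print("origin",o,"yaw",np.degrees(yaw))
    if n=="top":
        q={"tabL":(268,340,.034),"tabR":(357,372,.034),"disc":(339,294,.018),"frontL":(318,225,.018),"frontR":(404,256,.018),"thumb TL":(197,203,.033),"thumbBL":(120,375,.033),"thumbBR":(185,408,.022),"guideend":(342,425,.017),"rodend":(195,420,.02),"foot":(405,195,.022),"jar":(456,68,.055)}
    else: q={"tabtopL":(425,245,.034),"tabtopR":(492,212,.034),"disc":(409,222,.018),"rodend":(465,325,.02)}
    for k,(u,v,z) in q.items():
        w=onz(n,*f(u,v),z);print(k,w,"stage mm",R.T@(w[:2]-o)*1000)
print("disc tri",tri(T(339,294),S(409,222)))
E
```

```text
screws [[ 0.6263 -0.0166  0.0159]
 [ 0.5863 -0.1337  0.0166]
 [ 0.4884  0.03    0.0148]
 [ 0.4486 -0.0874  0.014 ]]
top [[ 0.626  -0.0171  0.0135]
 [ 0.587  -0.134   0.0135]
 [ 0.4879  0.0297  0.0135]
 [ 0.4491 -0.0872  0.0135]] centre [ 0.5375 -0.0521  0.0135]
0.1456827232317564 0.12321156869007284 -18.727479841020696 -18.398827769948834
origin [ 0.5406 -0.0743] yaw -18.576886361007933
tabL [ 0.5071 -0.0433  0.034 ] stage mm [-41.6546  18.7273]
tabR [ 0.4973 -0.0823  0.034 ] stage mm [-38.4947 -21.3995]
disc [ 0.5331 -0.0723  0.018 ] stage mm [-7.7109 -0.4844]
frontL [ 0.5626 -0.0604  0.018 ] stage mm [16.4131 20.1695]
frontR [ 0.5528 -0.0988  0.018 ] stage mm [ 19.382  -19.3879]
thumb TL [ 0.5636 -0.0071  0.033 ] stage mm [ 0.4136 71.0398]
thumbBL [0.4856 0.018  0.033 ] stage mm [-81.5207  69.9654]
thumbBR [ 0.476 -0.011  0.022] stage mm [-81.3973  39.4288]
guideend [ 0.4764 -0.0789  0.017 ] stage mm [-59.3458 -24.7756]
rodend [ 0.4716 -0.0158  0.02  ] stage mm [-84.0662  33.4747]
foot [ 0.5789 -0.0966  0.022 ] stage mm [43.4864 -8.9789]
jar [ 0.6292 -0.1114  0.055 ] stage mm [95.8814 -6.9689]
side [[ 0.6296 -0.0193  0.0135]
 [ 0.5891 -0.1379  0.0135]
 [ 0.4902  0.0287  0.0135]
 [ 0.4485 -0.0881  0.0135]] centre [ 0.5393 -0.0541  0.0135]
0.1482811039400887 0.12473402258653991 -19.249763055005054 -19.251143741827907
origin [ 0.5422 -0.0763] yaw -19.250393857494046
tabtopL [ 0.5091 -0.0425  0.034 ] stage mm [-42.3617  21.0741]
tabtopR [ 0.5001 -0.0783  0.034 ] stage mm [-39.1106 -15.7602]
disc [ 0.536  -0.0738  0.018 ] stage mm [-6.6624  0.3873]
rodend [ 0.4772 -0.0221  0.02  ] stage mm [-79.1858  29.8167]
disc tri [ 0.5337 -0.0718  0.0197]
```

```bash
python3 -m creep '[[[20,34,0,0,0,-6],[20,34,0,0,0,-6],[20,34,0,0,0,-6],[20,34,0,0,0,-6],[20,34,0,0,0,-6]]]' 0.02 20; python3 -m creep '[[[20,34,0,0,0,-6],[20,34,0,0,0,-6],[20,34,0,0,0,-2],[20,34,0,0,0,0],[20,34,0,0,0,0]]]'
```

```text
time: 0.92
tool_pos: [0.3209, -0.3076, 0.4038]
tool_rot: [3.139, 0.001, -0.105]
contact_force: [0.6, -0.5, -0.4]
opening: 0.0632
time: 1.33
tool_pos: [0.4199, -0.1353, 0.4049]
tool_rot: [3.138, -0.002, -0.351]
contact_force: [-0.0, 0.2, -0.4]
opening: 0.0452
```

```bash
python3 -m creep '[[[20,32,-5,0,0,0.5],[20,32,-10,0,0,0.5],[18,24,-25,0,0,0],[12,16,-30,0,0,0],[1,2,-40,0,0,0]]]'; python3 -m creep '[[[0,0,-27,0,0,0],[0,0,0,0,0,0]]]'
```

```text
time: 1.75
tool_pos: [0.4978, -0.0174, 0.301]
tool_rot: [-3.141, -0.027, -0.326]
contact_force: [0.5, -1.6, -0.4]
opening: 0.0454
time: 1.92
tool_pos: [0.4964, -0.0146, 0.267]
tool_rot: [3.141, -0.017, -0.322]
contact_force: [-1.6, 1.0, -0.3]
opening: 0.045
```

Run:
```python
from cell import robot, viewer
import cv2,numpy as np
o=robot.observe();print(o["tool_pos"],o["tool_rot"],o["opening"],o["contact_force"])
t=viewer.read_camera("top");s=viewer.read_camera("side")
a=cv2.resize(np.clip(t[160:300,240:380]*1.5,0,255).astype('uint8'),(400,400),interpolation=cv2.INTER_CUBIC)
b=cv2.resize(np.clip(s[165:245,245:325]*1.3,0,255).astype('uint8'),(400,400),interpolation=cv2.INTER_CUBIC)
cv2.imwrite("pics/c.png",np.hstack([a,b]))
```

```text
[ 0.49635047 -0.01462076  0.26699746] [ 3.1408326  -0.01672413 -0.32176605] 0.044987626757168886 [-1.59752895  1.01615591 -0.32456525]
```

View pics/c.png

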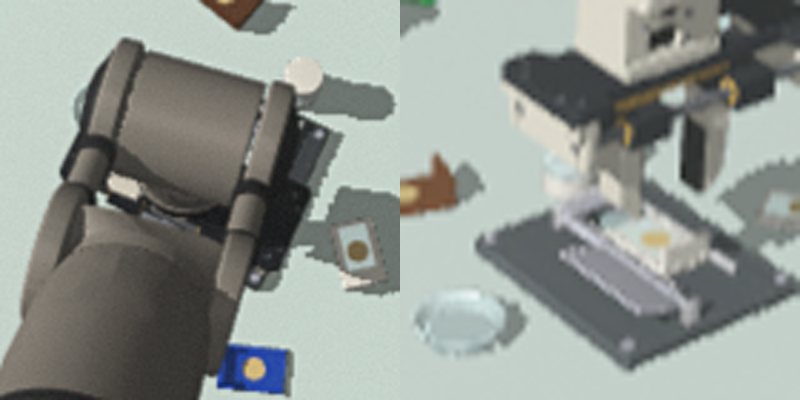

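```bash
python3 -m creep '[[[-3,-8,-10,0.3,0.95,0],[-2,-6,-15,0,0,-0.3],[0,0,-15,0,0,0],[0,0,0,0,0,0],[0,0,0,0,0,0]]]'
python3 - <<'E'
from cell import robot, viewer
from h import *
import cv2
o=robot.observe();print(o["tool_pos"],o["tool_rot"],o["opening"],o["contact_force"])
from scipy.spatial.transform import Rotation as Q
Rm=Q.from_euler("xyz",o["tool_rot"]).as_matrix()
ps=[o["tool_pos"]+Rm@[a,b,.178] for b in(-.0225,.0225) for a in (-.0095,.0095)]
c,s=np.cos(np.radians(-18.8)),np.sin(np.radians(-18.8));R=np.array([[c,-s],[s,c]])
m=M["side"]
for p in ps:
    q=m["pose"][:3,:3].T@(p-m["pose"][:3,3]);u=m["cx"]-m["fx"]*q[0]/q[2];v=m["cy"]+m["fy"]*q[1]/q[2]
    print(p,"stage",R.T@(p[:2]-[.5413,-.0751])*1000,"side crop px",((u-250)*8,(v-170)*8))
s=viewer.read_camera("side")
b=cv2.resize(np.clip(s[170:245,250:340]*1.3,0,255).astype('uint8'),(720,600),interpolation=cv2.INTER_CUBIC)
cv2.imwrite("pics/d.png",b)
E
```

```text
time: 2.43
tool_pos: [0.4947, -0.0345, 0.2382]
tool_rot: [-3.141, -0.019, -0.331]
contact_force: [1.1, -0.3, 0.7]
opening: 0.0452
[ 0.49472689 -0.03445554  0.23819283] [-3.14053032 -0.0190156  -0.33109528] 0.04519040723180339 [ 1.12620911 -0.31550525  0.66236592]
[ 0.49632055 -0.01101119  0.06006838] stage [-63.23338751  46.17429405] side crop px (np.float64(368.17473367958655), np.float64(352.45515653653797))
[ 0.51428535 -0.01718657  0.06042965] stage [-44.23690652  46.11781004] side crop px (np.float64(337.5708342216085), np.float64(329.6437262829827))
[ 0.48169286 -0.05356737  0.06002058] stage [-63.36628056   1.17451566] side crop px (np.float64(458.7648578445869), np.float64(315.5074002904305))
[ 0.49965767 -0.05974275  0.06038185] stage [-44.36979956   1.11803165] side crop px (np.float64(427.8145540102837), np.float64(293.4423665004758))
```

View pics/d.png

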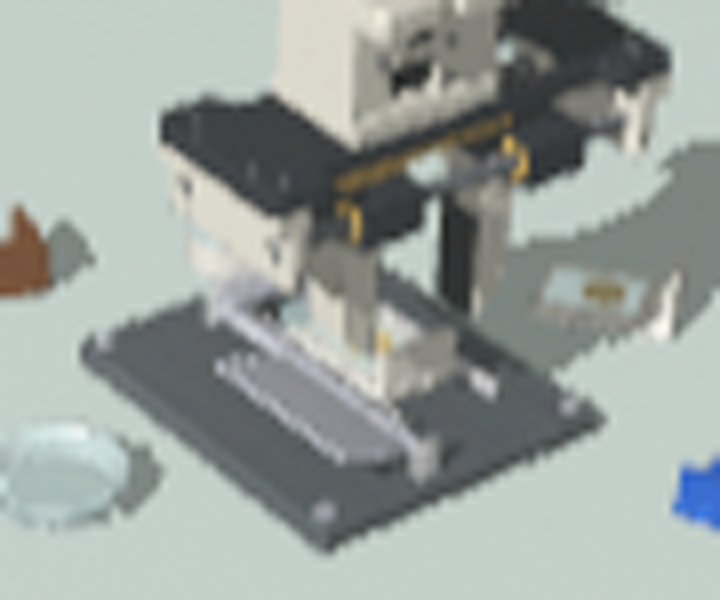

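```bash
python3 -m creep '[[[-4,4,0,0.4,1.2,0],[-3,3,0,0,0,0],[0,0,0,0,0,0],[0,0,0,0,0,0]]]'
cat > st.py <<'E'
from cell import robot
import numpy as np
from scipy.spatial.transform import Rotation as Q
o=robot.observe()
Rm=Q.from_euler("xyz",o["tool_rot"]).as_matrix()
c,s=np.cos(np.radians(-18.8)),np.sin(np.radians(-18.8));R=np.array([[c,-s],[s,c]])
f=o["contact_force"]
p=o["tool_pos"]+Rm@[.0095,0,.178]
print("front mid stage",R.T@(p[:2]-[.5413,-.0751])*1000,"tip z",p[2]*1000,"rot",np.degrees(o["tool_rot"]),"F stage",R.T@f[:2],f[2],"t",o["time"],"open",o["opening"])
E
python3 st.py
```

```text
time: 2.82
tool_pos: [0.4877, -0.0275, 0.2421]
tool_rot: [-3.14, -0.0, -0.332]
contact_force: [0.2, 0.2, 0.4]
opening: 0.0449
front mid stage [-56.50634813  28.01359518] tip z 64.09303294107147 rot [-1.79912855e+02 -2.00715272e-02 -1.90181242e+01] F stage [0.08415118 0.24225213] 0.42238635216145065 t 2.8167 open 0.0449138231709281
```

```bash
python3 -m creep '[[[0,0,-12,0,0,0],[0,0,-10,0,0,0],[0,0,-8,0,0,0],[0,0,-4,0,0,0],[0,0,0,0,0,0]]]'; python3 st.py;  python3 -m creep '[[[0,0,-4,0,0,0],[0,0,0,0,0,0]]]';python3 st.py
```

```text
time: 3.23
tool_pos: [0.4881, -0.0269, 0.2077]
tool_rot: [-3.14, -0.004, -0.33]
contact_force: [-0.0, -0.3, -1.1]
opening: 0.0447
front mid stage [-55.73159242  28.84995361] tip z 29.71458088694881 rot [-179.88870642   -0.21591153  -18.92721492] F stage [ 0.08582938 -0.27384221] -1.128855916734759 t 3.2333 open 0.044720111657769936
time: 3.4
tool_pos: [0.4885, -0.0268, 0.2036]
tool_rot: [-3.139, -0.004, -0.331]
contact_force: [-0.7, -0.1, 5.7]
opening: 0.0452
front mid stage [-55.28575429  29.15968007] tip z 25.65070436385433 rot [-179.8584036    -0.24881045  -18.93850504] F stage [-0.60566771 -0.28479145] 5.741818002612067 t 3.4 open 0.04520618151250342
```

```bash
python3 -m creep '[[[0,0,-3,0,0,0],[0,0,-1,0,0,0],[0,0,0,0,0,0]]]';python3 st.py
python3 - <<'E'
from cell import viewer
import cv2,numpy as np
s=viewer.read_camera("side")
cv2.imwrite("pics/e.png",cv2.resize(np.clip(s[170:245,250:340]*1.4,0,255).astype('uint8'),(720,600),interpolation=cv2.INTER_CUBIC))
E
```

```text
time: 3.65
tool_pos: [0.4887, -0.0263, 0.201]
tool_rot: [-3.138, -0.005, -0.33]
contact_force: [-2.2, -0.6, 6.3]
opening: 0.045
front mid stage [-55.14307625  29.77433797] tip z 23.058381218677702 rot [-179.81215902   -0.28550246  -18.92605434] F stage [-1.92164436 -1.2533693 ] 6.272586485272746 t 3.65 open 0.04503537366662578
```

View pics/e.png

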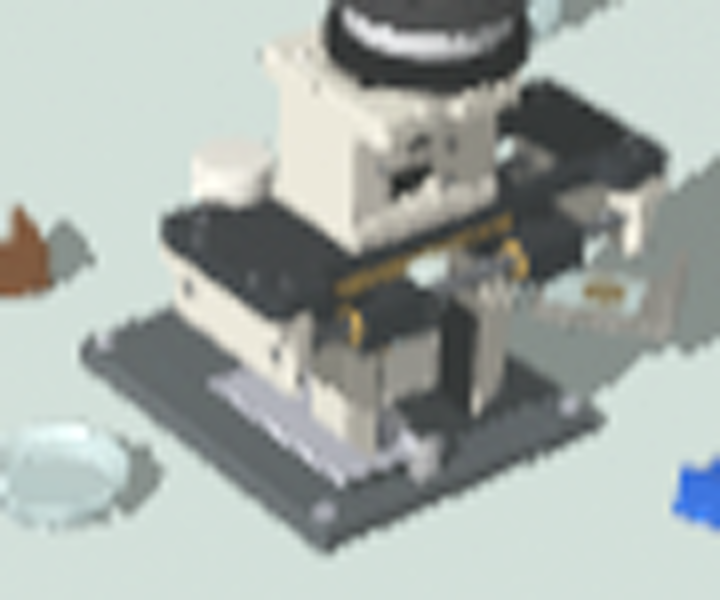

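```bash
python3 -m creep '[[[5.7,-2,-0.5,0,0,0],[5.7,-2,-0.5,0,0,0],[5.7,-2,-0.5,0,0,0],[5.7,-2,-0.5,0,0,0]]]';python3 st.py
```

```text
time: 4.03
tool_pos: [0.5082, -0.0332, 0.2005]
tool_rot: [-3.14, 0.007, -0.328]
contact_force: [-5.1, 2.3, 7.5]
opening: 0.0453
front mid stage [-36.49632426  29.35536713] tip z 22.440008722198478 rot [-179.89126373    0.37705871  -18.81067976] F stage [-5.53764922  0.57002451] 7.450468428110793 t 4.0333 open 0.04527567586204307
```

```bash
python3 -m creep '[[[5.7,-2,-0.3,0,0,0],[5.7,-2,-0.3,0,0,0],[5.7,-2,-0.3,0,0,0],[5.7,-2,-0.3,0,0,0]]]';python3 st.py;python3 -m creep '[[[3.8,-1.4,-0.3,0,0,0],[3.8,-1.4,-0.3,0,0,0]]]';python3 st.py
```

```text
time: 4.37
tool_pos: [0.5282, -0.0401, 0.2006]
tool_rot: [-3.141, 0.02, -0.327]
contact_force: [-4.7, 1.0, 8.1]
opening: 0.045
front mid stage [-17.61124312  29.01156912] tip z 22.462689413413088 rot [-179.95874783    1.11836935  -18.71086001] F stage [-4.75218109 -0.5935935 ] 8.08030239838672 t 4.3667 open 0.045022986690000974
time: 4.53
tool_pos: [0.5348, -0.0426, 0.2008]
tool_rot: [-3.141, 0.025, -0.326]
contact_force: [-4.6, 1.9, 6.6]
opening: 0.0449
front mid stage [-11.61907736  28.76772693] tip z 22.585411770856016 rot [-179.98565959    1.43738953  -18.66748827] F stage [-5.01598534  0.33383378] 6.645654610030254 t 4.5333 open 0.04489854231509758
```

```bash
for i in 1; do python3 -m creep '[[[3.8,-1.3,-0.3,-0.1,-0.4,0],[2.8,-1,-0.3,-0.1,-0.4,0]]]';done;python3 st.py;python3 -m creep '[[[2.8,-1,-0.3,-0.1,-0.4,0],[1.9,-0.7,-0.3,0,0,0]]]';python3 st.py
```

```text
time: 4.7
tool_pos: [0.5402, -0.0445, 0.2009]
tool_rot: [-3.141, 0.016, -0.325]
contact_force: [-5.3, 0.5, 7.5]
opening: 0.0446
front mid stage [-4.25296885 28.82465094] tip z 22.766554915148866 rot [-179.95166716    0.92199003  -18.62085381] F stage [-5.20681192 -1.27477565] 7.52693236280922 t 4.7 open 0.04458957068982076
time: 4.87
tool_pos: [0.5435, -0.0457, 0.201]
tool_rot: [-3.141, 0.014, -0.324]
contact_force: [-6.5, 3.3, 7.5]
opening: 0.045
front mid stage [-0.36996469 28.76482341] tip z 22.93305522882727 rot [-179.94266831    0.80910461  -18.58606062] F stage [-7.17692871  1.03025938] 7.537777520572528 t 4.8667 open 0.04498531537565204
```

```bash
python3 -m creep '[[[1.9,-0.7,-0.4,0,0,0],[1.9,-0.7,-0.4,0,0,0]]]';python3 st.py;python3 -m creep '[[[1.9,-0.7,-0.4,0,0,0],[1.9,-0.7,-0.4,0,0,0]]]';python3 st.py
```

```text
time: 5.03
tool_pos: [0.545, -0.0461, 0.201]
tool_rot: [-3.141, 0.023, -0.324]
contact_force: [-6.8, 2.8, 10.2]
opening: 0.0452
front mid stage [-0.44234003 28.81076974] tip z 22.845520939519638 rot [-179.96051703    1.32312504  -18.5687985 ] F stage [-7.30329385  0.44078219] 10.184593075817414 t 5.0333 open 0.045231318755059355
time: 5.2
tool_pos: [0.5465, -0.0465, 0.2011]
tool_rot: [-3.141, 0.032, -0.324]
contact_force: [-6.7, 2.7, 9.1]
opening: 0.0451
front mid stage [-0.41673798 28.80800826] tip z 22.88101554861427 rot [-179.97666315    1.81800376  -18.57312235] F stage [-7.18410681  0.44513575] 9.141677164104124 t 5.2 open 0.04513209365960195
```

```bash
python3 -m creep '[[[3,-1,-0.5,-0.3,-1,0],[3,-1,-0.5,-0.3,-1,0],[2,-0.7,-0.5,-0.3,-1,0]]]';python3 st.py
python3 - <<'E'
from cell import viewer
import cv2,numpy as np
s=viewer.read_camera("side")
cv2.imwrite("pics/f.png",cv2.resize(np.clip(s[170:245,250:340]*1.4,0,255).astype('uint8'),(720,600),interpolation=cv2.INTER_CUBIC))
E
```

```text
time: 5.45
tool_pos: [0.5442, -0.0455, 0.1998]
tool_rot: [3.142, 0.016, -0.326]
contact_force: [-14.3, 4.6, 18.5]
opening: 0.0449
front mid stage [-0.11734422 28.93771241] tip z 21.68089726564981 rot [179.99835138   0.90947024 -18.65767487] F stage [-14.97628973  -0.23791092] 18.46047591407644 t 5.45 open 0.04488374318335714
```

View pics/f.png

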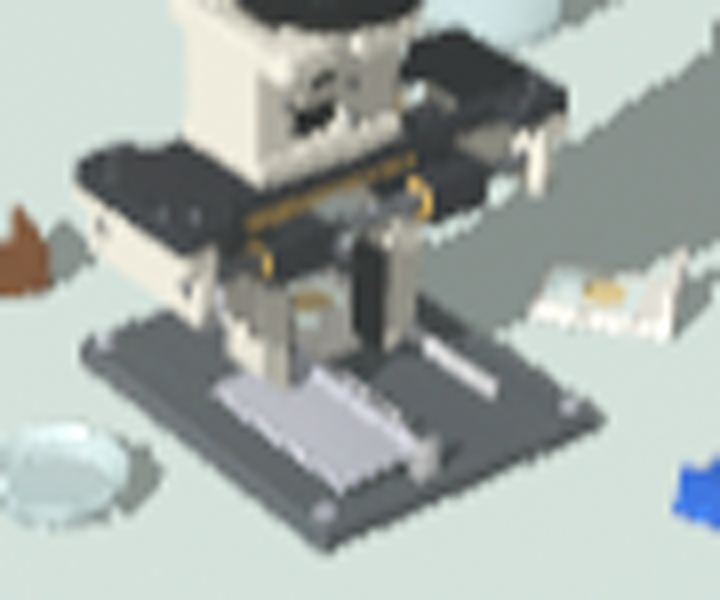

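```bash
python3 -m creep '[[[-3,1,0,0,0,0],[-5.7,2,0,0,0,0],[-4,1.3,0,0,0,0],[0,0,0,0,0,0]]]';python3 st.py
```

```text
time: 5.83
tool_pos: [0.5335, -0.042, 0.2044]
tool_rot: [-3.141, 0.001, -0.326]
contact_force: [-0.5, 0.0, -0.6]
opening: 0.0447
front mid stage [-8.71975233 28.98646475] tip z 26.422090027869494 rot [-1.79951257e+02  5.07754201e-02 -1.86907326e+01] F stage [-0.44447511 -0.10502477] -0.5640651455118868 t 5.8333 open 0.044695632650211294
```

```bash
python3 -m creep '[[[-1,0.3,5,0,0,0],[0,0,15,0,0,0],[0,0,30,0,0,0],[0,0,40,0,0,0],[0,0,40,0,0,0]]]'; python3 -m creep '[[[-5,30,20,0,0,0],[-20,30,10,0,0,0],[-20,35,0,0,0,0],[-20,35,0,0,0,0],[-20,35,0,0,0,0]]]'; python3 -m creep '[[[-10,38,0,0,0,0],[-10,38,0,0,0,0],[-10,38,0,0,0,0],[0,0,0,0,0,0],[0,0,0,0,0,0]]]';python3 - <<'E'
from cell import viewer
import cv2,numpy as np
t=viewer.read_camera("top");s=viewer.read_camera("side")
a=cv2.resize(np.clip(t[185:265,280:360]*1.5,0,255).astype('uint8'),(400,400),interpolation=cv2.INTER_CUBIC)
b=cv2.resize(np.clip(s[170:250,255:335]*1.3,0,255).astype('uint8'),(400,400),interpolation=cv2.INTER_CUBIC)
cv2.imwrite("pics/g.png",np.hstack([a,b]))
E
```

```text
time: 6.25
tool_pos: [0.5285, -0.041, 0.3297]
tool_rot: [3.14, 0.027, -0.326]
contact_force: [1.6, 0.3, -0.1]
opening: 0.0453
time: 6.67
tool_pos: [0.4442, 0.1227, 0.3712]
tool_rot: [-3.141, 0.01, -0.337]
contact_force: [0.2, 1.8, 0.4]
opening: 0.0454
time: 7.08
tool_pos: [0.4058, 0.2468, 0.3722]
tool_rot: [3.141, 0.014, -0.329]
contact_force: [-0.1, -0.2, -0.1]
opening: 0.0451
```

View pics/g.png

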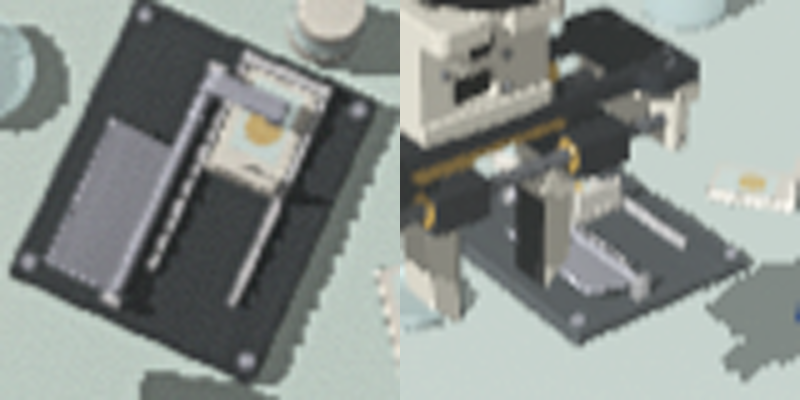

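Run:
```python
from h import *
c,s=np.cos(np.radians(-18.6)),np.sin(np.radians(-18.6));R=np.array([[c,-s],[s,c]])
for k,u,v,z in(("disc",263,133,.018),("tabL",205,165,.034),("tabR",280,195,.034),("stopL",245,55,.02),("stopR",328,90,.02)):
    w=onz("top",(u+.5)/5-.5+280,(v+.5)/5-.5+185,z);print(k,R.T@(w[:2]-[.5406,-.0743])*1000)
```

```text
disc [28.99302296 -1.70840112]
tabL [-2.37183112 18.40774159]
tabR [ -0.67830509 -23.02233411]
stopL [62.91784094 23.68286434]
stopR [ 63.7759161  -23.44091226]
```

```bash
python3 -c "
from cell import robot
print(robot.hand_in())"
```

```text
the job is handed in; nothing more can be done
None
```

I pressed the thumb plate down with one fingertip and pushed the holder with the other until it stopped. I then backed off, let the clip spring down, moved the arm clear and handed in at about 7.1 s of the 32 s.

**Reaching the stop:** the holder stopped with the fingertip about 0.1 mm short of home by my stage estimate, which is good to about 2 mm. The push force rose from about 7 to 15 N there with no further advance, while the clip was still held down.

**After release:**
- The top view shows the holder in the channel with the foot lying over its front.
- The tab's rear edge measured −0.7 to −2.4 mm from home, about −0.8 mm on average after correcting against the end stop's outer edge. That is inside the 3 mm limit.
- The wrist force was near zero and the arm was clear of the stage.

**Weaker points:**
- The holder's printed disc measured about 3 mm short of where I expected it. The foot partly covers it, so I gave that reading little weight.
- I could not read the clip's angle or its force on the holder. I judged the clamping from the picture only.
- In the last picture the gripper hid part of the stage in the side view. That picture shows only part of the surroundings, and I did not measure whether the bystanders had moved. I saw no contact with them.

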